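# Fit the igniter battery of the wok stove

### The job

The wok stove has no battery for its igniter. Press the sprung release on the stove's top so that its battery drawer pops out, stand the fresh D cell fully down in the drawer's well with its nub up, then push the drawer home until it clicks and stays shut. Go gently: do not lean hard on the stove, do not slam the drawer, and leave the things around undisturbed.

Things in the scene. Friction and masses are not known exactly. Their poses are not given: they have to be found in the camera images.
- stove: Single-burner wok stove: fixed stainless box 380 deep (x), 340 wide (y), 115 high. Origin: centre of its underside; x from its front face (x = -190) to its back, z up. Burner and pan support: radius 115, up to 155 high, 35 behind the origin. A gas knob sticks out 33 from the front at y = -75. The battery drawer is in the front at y = +85. Loads over 20 N on any part of it count as damage.
- caddy (a joint): Battery drawer, m out along the stove's -x: 0 latched home, 0.065 popped. A spring drives it out (6.5 N home, 3.2 N out; drag 0.3 N + 9 N s/m). Pushed in, it meets a sprung catch that rises to 12 to 14 N (the release cap dips), then snaps, dropping to 8 N: the click. It comes 0.5 to 9.5 mm beyond home; each stove's catch is set differently, only feel tells. A hard stop is 0.8 mm on.
- caddy_front (a point): Centre of the outer face of the drawer's flat black front panel (64 wide, 72 high, 6 thick, from 19 to 91 above the counter); moves with the drawer, axes as the stove's (x inward, the way to push; z up). Home, it stands 12 proud of the stove's face. Push anywhere on it. Once 15 to 18 N stand against the hard stop it has clicked; let go, it returns to 0. Short of the click it springs out.
- caddy_well (a point): Centre of the floor of the drawer's round well, 24 above the counter, 39.5 behind the panel's outer face; moves with the drawer, axes as the stove's. Well: 37 diameter, 26 deep, 2 chamfer, in a block 60 wide, 48 long, top at 50. Only the panel (inner face 33.5 from the well's axis) rises higher. Out, the axis is 37 before the stove's face. A cell not fully down fouls the bay's top edge at 93.
- release (a joint): Sprung release cap, m pressed straight down: 0 up, 0.008 fully down. The latch lets go after about 6 mm, at about 5 N; then the cap pushes back with 4 N until the bottom of its travel. It comes up by itself.
- release_top (a point): Centre of the top of the release cap: a black rectangular cap 36 (x) x 40 (y), standing 10.8 above the stove's deck (126 above the counter), 85 behind the stove's front face in line with the drawer (local y = +85).
- cell: The fresh battery, a D cell: a grey upright cylinder 33 in diameter and 60 high with steel bands and a steel nub (10 wide, 1.5 high) on top, about 140 g, standing on the counter to the left or the right of the stove. Origin: centre of its underside; z points to the nub. It is easily knocked over.
- bowl: Bystander: white ceramic bowl 124 across, 60 high, left of the stove. Origin: centre of its underside.
- cup: Bystander: clear plastic measuring cup 82 across, 95 high, with a handle. Origin: centre of its underside.
- tray: Bystander: round aluminium tray 210 across, 20 high, in front of the stove. Origin: centre of its underside.
- jar: Bystander: glass spice jar with a steel cap, 42 in diameter, 84 high (taller and thicker than the cell, no nub), on the side of the stove where the cell is not. Origin: centre of its underside.
- sauce: Bystander: amber sauce bottle 56 in diameter, 165 high, right of the stove. Origin: centre of its underside.
There are look-alikes about, which are no part of the job. Leave any blue look-alike of the cell alone.

How it is judged:
By the outcome, as a careful person would: the job done as asked, in the order asked, and still so for the second after the job is handed in, with the robot touching nothing.
It also fails if it takes over 72 s, if anything falls off the work surface, if the arm or the gripper's body presses on something with over 40 N, if the wrist force passes 120 N, or if a joint passes its speed limit or range.

### The arm

A 6-joint arm with a two-finger parallel gripper is mounted at the origin on the work surface. World frame = base frame: x ahead of the robot, y to its left, z up, the work surface at z = 0. Lengths are in mm, angles in rad, forces in N, time in s.
With the tool pointing down it reaches from about 350 to 875 mm from the base axis. Payload 4.2 kg.
Tool frame: the origin (TCP) lies between the finger pads; the fingertips stand 25 mm ahead of it and the grasp point (between the pads) lies 6 mm ahead of it; z points along the fingers, y is the line along which they close (so a half turn about z gives the same grasp; the last joint's range is limited). The gripper opens to 85 mm and grips with 20 to 120 N. Pads are 22 mm wide; open, the fingers measure 114 mm over their backs; the gripper's body (76 mm by 85 mm) begins 54 mm behind the grasp point. The pads swing forward as they close: fully open they stand 13 mm farther back than shut.
Start: joints at [-0.901, 0.385, 0.008, 0, -1.194, -0.259], TCP at [249.602, -572.973, 256.312] pointing down, gripper open.
Joint ranges: [-3.14, 3.14], [-1.21, 2.06], [-1.07, 1.41], [-3.16, 2.05], [-2.99, -0.16], [-3.1, 3.1]. Speed limits (rad/s): [2.79, 2.79, 3.14, 3.14, 3.14, 3.14].

### API

Orientations are given as a unit quaternion [x, y, z, w].
In Python, from bench import arm gives the robot as it stands.
- The arm moves only by the shell command python3 -m pendant 'ROWS'. ROWS is JSON, a list of rows, each a list of 7 numbers: the shift along the tool's x, y, z in m, then the turn, a rotation vector about the tool's x, y, z in degrees, then the finger opening in m, from 0 to 0.0854. In form: [[x, y, z, wx, wy, wz, fingers], ...]. A call has 1 to 12 rows; each row shifts and turns the commanded pose from where the row before left it, along the tool's axes as they then stand; what a row does not reach is not made up. A row lasts 1/10 s, in which the tool goes at most 50 mm and 8.59 degrees, less where a joint would pass 70% of its speed; a pose out of reach is approached as far as the arm can. A call is refused whole if a number of a shift passes 0.05 or a number of a turn 8.59, either way. A call with a gripper value outside its range is refused whole. The fingers move at their own pace and stop on an object; the grip force is fixed at half the most. Time passes only in rows, so rows that do not move let the fingers close. It gives the time, the measured TCP pose, the force, the opening and the grip force at its end, in the units of the state.
- arm.read_state(): the state, without advancing time (a new reading comes with each control period).
- arm.get_image(name): name is "scene" or "top" or "wrist"; returns a dict with "image" (420x560x3 uint8, red, green, blue), "fx", "fy", "cx", "cy" (pixels), "xyz" and "rotation" of the camera in the world. Camera axes: x right, y down, z forward; pixel columns grow to the right and rows downward; lengths in mm; the calibration is good to about 2 mm. A picture is of the moment at which its call begins. There is no depth.
- arm.job_done(): hands the job in; it is judged then, once.
The state is a dict: "clock": time; "joints": joint angles; "joint_vel": joint speeds; "joint_efforts": joint torques, N m; "position": TCP position; "ee_rot": TCP orientation; "contact_force": force on the tool from outside, world axes, zero at the start; "wrist_torque": the same for the moment, N m; "gripper_width": finger opening in mm; "grasp_force": force on a finger pad.
Only numpy, scipy, OpenCV 4.12 (cv2) and the standard library are available. Lean on these libraries where they do the work, as an engineer would, in place of code of your own. Each camera call takes 0.05 s, during which the arm holds its last target. There are 200 camera calls.

## Working session

There is one attempt and no reset: what is moved stays moved. The work goes in short steps, Python scripts to look and compute and a shell command to move; the robot and the scene stay as the last step left them, time stands still between calls to the robot, and variables do not carry over. Pictures are saved under pics/ and viewed, at most 10 in all, crops included, and the job is handed in when it is done.

```bash
mkdir -p pics; ls; python3 - <<'E'
from bench import arm
import cv2, json
s=arm.read_state(); print(s)
for n in ("scene","top"):
    d=arm.get_image(n); cv2.imwrite(f"pics/{n}0.png",d["image"][:,:,::-1]); print(n,d["fx"],d["cx"],d["cy"],d["xyz"],d["rotation"])
    import pickle; pickle.dump(d,open(f"{n}0.pkl","wb"))
E
```

```text
pics
{'clock': 0.0, 'joints': array([-9.01407617e-01,  3.85589101e-01,  6.59834826e-03, -4.96140828e-04,
       -1.19401441e+00, -2.58584404e-01]), 'joint_vel': array([1.46673234e-03, 4.58790802e-05, 8.83201998e-05, 4.01009858e-04,
       1.06892825e-03, 1.99331412e-03]), 'joint_efforts': array([ 5.82957136e-05, -3.92287838e+01,  1.88400900e+01,  4.18620095e+00,
       -4.60841926e-03,  7.22824382e-06]), 'position': array([ 249.3823243 , -572.49995184,  255.19155945]), 'ee_rot': array([-2.03871141e-01,  9.78997081e-01,  1.09083925e-03, -2.88055089e-04]), 'contact_force': array([0.16291471, 0.1138764 , 0.14555696]), 'wrist_torque': array([ 0.00170344, -0.00642141, -0.00407496]), 'grasp_force': 0.0, 'gripper_width': 85.50492285144712}
scene 484.74321421765285 281.06065707422545 206.54543842807553 [1128.54639556  473.63738569 1020.41700694] [ 0.40729947  0.8496539  -0.30615054 -0.13589422]
top 502.1176257524125 280.48416062334064 204.36159250089443 [ 354.06184466   -2.72125021 1622.20038437] [ 0.70890806 -0.70301975  0.03377143 -0.04552016]
```

View pics/scene0.png

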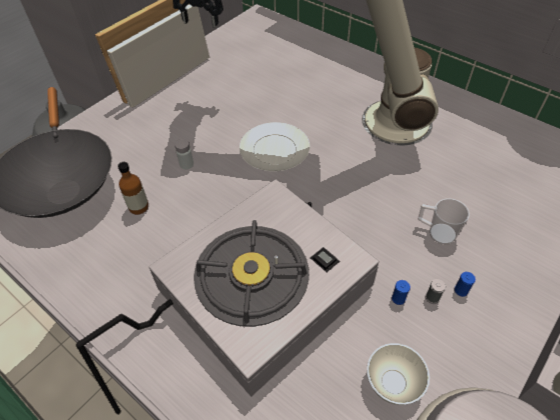

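View pics/top0.png

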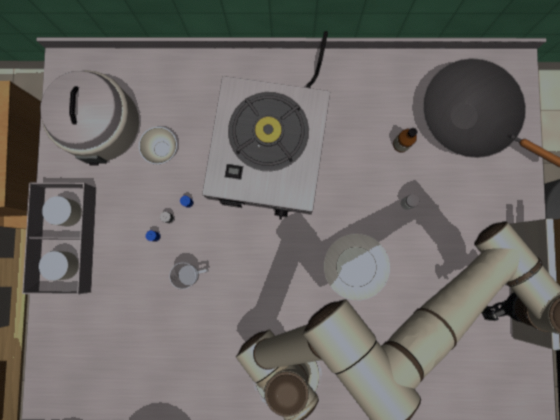

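The scene view shows the grey cell at (436,291) between two blue look-alikes at (401,292) and (465,284). The release cap is at (325,259). In the top view the cell is at (166,216), the cap at (234,171), the drawer front near (231,203) and the knob at (282,212). The cell and the drawer are both on the left (+y). I'll enlarge crops to measure them.

```bash
cat > h.py <<'E'
import numpy as np, cv2, pickle
from scipy.spatial.transform import Rotation as R
def ray(d,p):
    v=np.array([(p[0]-d["cx"])/d["fx"],(p[1]-d["cy"])/d["fy"],1.]); return R.from_quat(d["rotation"]).apply(v)
def onz(d,p,z):
    r=ray(d,p); o=np.array(d["xyz"]); return o+r*(z-o[2])/r[2]
def tri(ds,ps):
    A=np.zeros((3,3));b=np.zeros(3);L=[]
    for d,p in zip(ds,ps):
        r=ray(d,p);r/=np.linalg.norm(r);P=np.eye(3)-np.outer(r,r);A+=P;b+=P@d["xyz"];L.append((P,np.array(d["xyz"])))
    x=np.linalg.solve(A,b); return x,[np.linalg.norm(P@(x-o)) for P,o in L]
def proj(d,X):
    c=R.from_quat(d["rotation"]).inv().apply(np.array(X)-d["xyz"]); return c[0]/c[2]*d["fx"]+d["cx"],c[1]/c[2]*d["fy"]+d["cy"]
def load(n): return pickle.load(open(n+".pkl","rb"))
def snap(arm,cam,n):
    d=arm.get_image(cam); pickle.dump(d,open(n+".pkl","wb")); cv2.imwrite(f"pics/{n}.png",d["image"][:,:,::-1]); return d
E
python3 - <<'E'
from h import *
s=load("scene0");t=load("top0")
a=cv2.resize(t["image"][70:230,140:340],(800,640),interpolation=cv2.INTER_CUBIC)[:600]
cv2.imwrite("pics/topc.png",a[:,:,::-1])
b=cv2.resize(s["image"][180:390,145:425+60],None,fx=2.35,fy=2.35,interpolation=cv2.INTER_CUBIC)
cv2.imwrite("pics/scenec.png",b[:,:,::-1]);print(b.shape)
for p,q in (((166,214),(436,284)),((234,171),(325,259))): print(tri([t,s],[p,q]))
E
```

```text
(494, 799, 3)
(array([496.22957566, 381.59571653,  66.19623357]), [np.float64(0.24878745990945572), np.float64(0.24878745990956527)])
(array([624.55754222, 166.09972226, 116.39651757]), [np.float64(0.5116065570653381), np.float64(0.5116065570654924)])
```

View pics/topc.png

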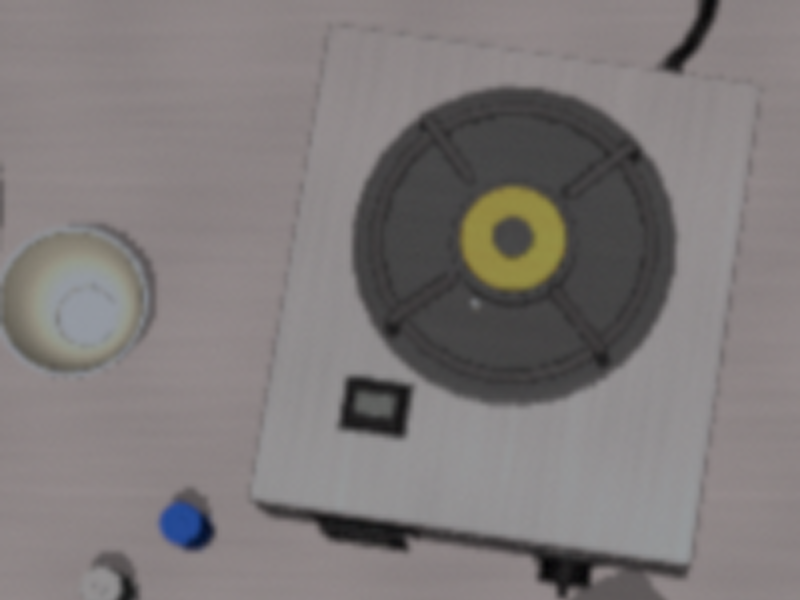

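View pics/scenec.png

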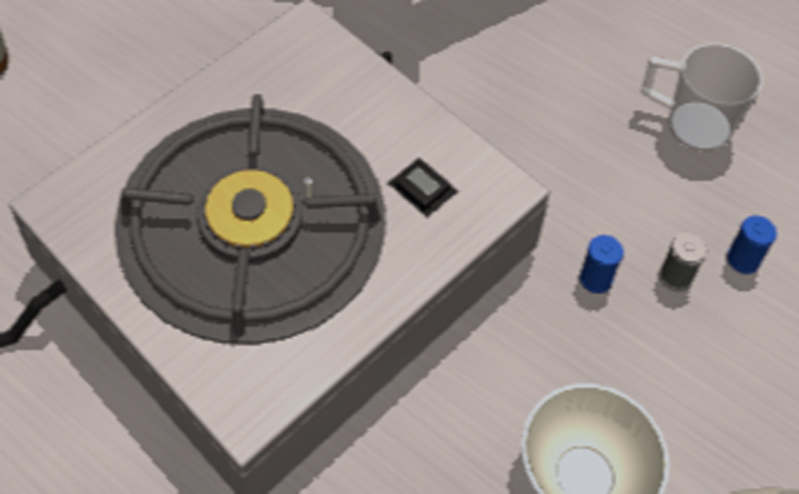

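The cell top is at top-crop (103,578) and scene-crop (688,243). The cap is at (376,405) in the top crop and (423,186) in the scene crop. Stove deck corners in the top crop are BL (330,22), BR (758,87), FR (690,578) and FL (254,500). In the scene crop they are FL (548,193), BL (242,465), BR (12,205) and FR (308,0). I'll fit the stove pose to these.

```bash
python3 - <<'E'
from h import *
from scipy.optimize import least_squares
s=load("scene0");t=load("top0")
T=lambda u,v:((u+.5)/4-.5+140,(v+.5)/4-.5+70)
S=lambda u,v:((u+.5)/2.35-.5+145,(v+.5)/2.35-.5+180)
loc=np.array([[190,170],[190,-170],[-190,-170],[-190,170]])
tp=[T(330,22),T(758,87),T(690,578),T(254,500)]
sp=[S(242,465),S(12,205),S(308,0),S(548,193)]
def W(p,l,z=115): c,n=np.cos(p[2]),np.sin(p[2]); return [p[0]+c*l[0]-n*l[1],p[1]+n*l[0]+c*l[1],z]
def f(p,z=115): return np.concatenate([np.subtract(proj(d,W(p,l,p[3])),q) for d,qs in ((t,tp),(s,sp)) for l,q in zip(loc,qs)])
r=least_squares(f,[700,60,-.15,115]);print(r.x,np.round(r.fun,1))
p=r.x
print("release fit",W(p,[-105,85]),"meas",tri([t,s],[T(376,405),S(423,186)]), onz(t,T(376,405),126),onz(s,S(423,186),126))
print("cell top",tri([t,s],[T(103,578),S(688,243)]),[onz(c,q,60) for c,q in((t,T(103,578)),(s,S(688,243)))])
print("blue",onz(t,T(185,522),60),onz(s,S(605,247),60), onz(t,(152,234.5),60),onz(s,S(757,227),60))
print("cup",onz(t,(187,273),95),"bowl2",onz(t,(158,144),50))
E
```

```text
[ 7.14308579e+02  6.60904966e+01 -1.44534531e-01  1.07589291e+02] [ 0.9  1.2  1.5  0.5  0.7 -2.  -0.7  0.6  0.2  1.2 -0.6 -0.3  0.3 -0.4
  1.4 -0. ]
release fit [np.float64(622.6461137857092), np.float64(165.32754839593431), 115] meas (array([625.06035392, 166.48074756, 117.79308792]), [np.float64(0.20758847690091517), np.float64(0.2075884769008574)]) [623.47401017 165.73367636 126.        ] [629.74603597 169.09833799 126.        ]
cell top (array([495.23211483, 383.01489205,  70.37485955]), [np.float64(0.7899592748517397), np.float64(0.7899592748516066)]) [array([496.48438778, 384.84511498,  60.        ]), array([487.89412165, 382.72634862,  60.        ])]
blue [541.17205076 321.69577225  60.        ] [540.93370992 323.1464749   60.        ] [432.27728351 424.53914083  60.        ] [430.76789362 426.13291212  60.        ]
cup [315.08775796 304.26204442  95.        ] bowl2 [723.01737017 418.98400289  50.        ]
```

```bash
cat >> h.py <<'E'
def delta(st,target,yaw=-0.1445):
    """shift (mm, tool axes after the turn) and turn (deg, tool) to bring TCP to target, pointing down, tool y along stove y"""
    c,s=np.cos(yaw),np.sin(yaw)
    G=R.from_matrix(np.array([[-c,-s,0],[-s,c,0],[0,0,-1]]).T if 0 else np.column_stack([[-c,-s,0],[-s,c,0],[0,0,-1]]))
    T=R.from_quat(st["ee_rot"])
    return np.round((T.inv()*G).as_rotvec(degrees=True),2), np.round(G.inv().apply(np.array(target)-st["position"]),1)
E
python3 - <<'E'
from h import *; from bench import arm
print(delta(arm.read_state(),[624,166,230]))
E
```

```text
(array([ 0.11, -0.04, 31.81]), array([-264.3,  784.8,   25.3]))
```

```bash
python3 -m pendant '[[0,0,0,0,0,7.95,0.03],[0,0,0,0,0,7.95,0.03],[0,0,0,0,0,7.95,0.03],[0,0,0,0,0,7.95,0.03],[-0.012,0.035,0,0,0,0,0],[-0.012,0.035,0,0,0,0,0],[-0.012,0.035,0,0,0,0,0],[-0.012,0.035,0,0,0,0,0],[-0.012,0.035,0,0,0,0,0],[-0.012,0.035,0,0,0,0,0],[-0.012,0.035,0,0,0,0,0],[-0.012,0.035,0,0,0,0,0]]'
python3 -m pendant '[[-0.012,0.035,0,0,0,0,0],[-0.012,0.035,0,0,0,0,0],[-0.012,0.035,0,0,0,0,0],[-0.012,0.035,0,0,0,0,0],[-0.012,0.035,0,0,0,0,0],[-0.012,0.035,0,0,0,0,0],[-0.012,0.035,0,0,0,0,0],[-0.012,0.035,0,0,0,0,0],[-0.012,0.035,0,0,0,0,0],[-0.012,0.035,0,0,0,0,0],[-0.012,0.035,0,0,0,0,0],[0,0,0,0,0,0,0]]'
python3 - <<'E'
from h import *; from bench import arm
print(delta(arm.read_state(),[624,166,230]))
d=snap(arm,"wrist","w1"); print(d["xyz"],d["rotation"],arm.read_state()["position"])
E
```

```text
clock: 1.3
position: [385.1, -308.1, 256.0]
ee_rot: [0.072, 0.997, 0.0, -0.0]
contact_force: [-0.0, -0.2, -0.1]
gripper_width: -0.2
grasp_force: 0.0
clock: 2.5
position: [572.2, 55.6, 255.2]
ee_rot: [0.07, 0.998, -0.0, -0.0]
contact_force: [-0.5, -0.9, -1.0]
gripper_width: -0.3
grasp_force: 0.0
(array([-0.  , -0.03,  0.24]), array([-35.3, 116.7,  25.2]))
[500.69536095  66.34911406 373.51705552] [0.7472136  0.64880833 0.09409601 0.10892904] [571.12632833  54.04110642 255.19446423]
```

View pics/w1.png

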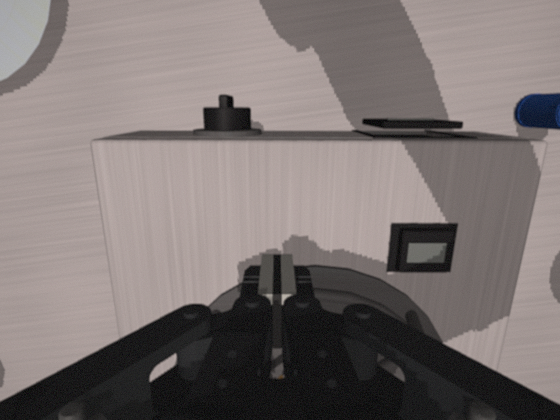

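The wrist view shows the deck's front corners at (96,141) and (547,142). The release bezel spans (389..457, 224..272), with the cap top around (427,250). The drawer panel is at (412,123), the knob at (227,118) and a blue look-alike at (540,110).

```bash
python3 - <<'E'
from h import *
w=load("w1");t=load("top0")
a=onz(w,(96,141),115);b=onz(w,(547,142),115);e=b-a;print(a,b,np.linalg.norm(e),"yaw",np.arctan2(-e[0],e[1]))
m=(a+b)/2;u=e/np.linalg.norm(e);n=np.array([u[1],-u[0],0]);print("release from corners",m+85*n+85*u,"well",m-37*n+85*u,"front popped",m-76.5*n+85*u)
print("bezel",onz(w,(423,248),115),onz(w,(427,250),126))
print(tri([w,t],[(425,249),(234,171.2)]))
v=w["image"][200:290,360:480];cv2.imwrite("pics/w1c.png",cv2.resize(v,None,fx=6,fy=6,interpolation=cv2.INTER_CUBIC)[:,:,::-1])
E
```

```text
[506.32180064 -69.17871068 115.        ] [553.69704655 259.92821657 115.        ] 332.4992984848561 yaw -0.14296879452948774
release from corners [626.25318972 167.39653772 115.        ] well [505.49791201 184.77937139 115.        ] front popped [466.40091636 190.40742    115.        ]
bezel [625.83925483 167.67113464 115.        ] [622.63040467 166.38891448 126.        ]
(array([622.39071683, 165.00274562, 124.92063412]), [np.float64(0.41825265533105305), np.float64(0.4182526553311453)])
```

View pics/w1c.png

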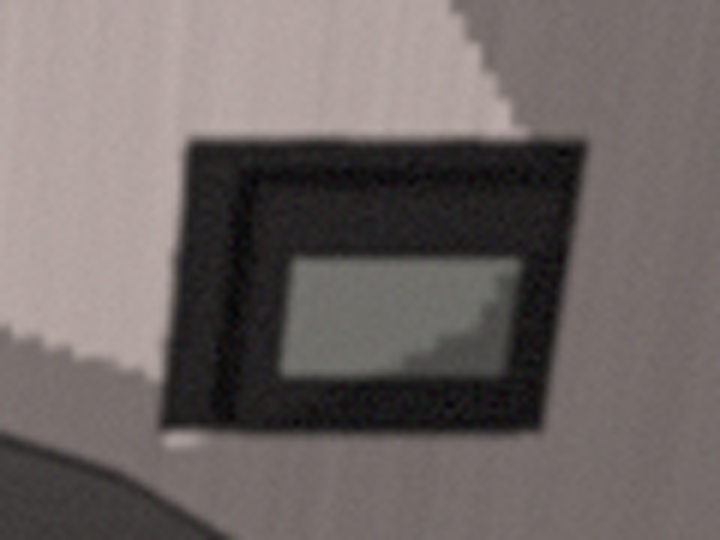

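The cap's window centre is at about (427,253) in the full image, so the cap is at roughly (624,166.5), with its top at 125 against the 126 given. I'll move over it.

```bash
python3 -m pendant '[[-0.009,0.029,0,0,0,0,0],[-0.009,0.029,0,0,0,0,0],[-0.009,0.029,0,0,0,0,0],[-0.009,0.030,0,0,0,0,0],[0,0,0.025,0,0,0,0],[0,0,0.025,0,0,0,0],[0,0,0.025,0,0,0,0],[0,0,0.014,0,0,0,0],[0,0,0,0,0,0,0],[0,0,0,0,0,0,0]]'
python3 - <<'E'
from h import *; from bench import arm
print(delta(arm.read_state(),[624,166.5,151]))
E
```

```text
clock: 3.55
position: [623.7, 162.6, 168.1]
ee_rot: [0.072, 0.997, -0.0, 0.001]
contact_force: [0.5, -0.2, 0.7]
gripper_width: 0.2
grasp_force: 0.0
(array([0.  , 0.06, 0.  ]), array([ 0.3,  3.9, 17.1]))
```

```bash
python3 -m pendant '[[0,0.004,0.006,0,0,0,0],[0,0,0.006,0,0,0,0],[0,0,0.003,0,0,0,0],[0,0,0.002,0,0,0,0],[0,0,0.001,0,0,0,0],[0,0,0.001,0,0,0,0],[0,0,0,0,0,0,0]]'
python3 -m pendant '[[0,0,0.001,0,0,0,0],[0,0,0.001,0,0,0,0],[0,0,0.001,0,0,0,0],[0,0,0,0,0,0,0]]'
```

```text
clock: 4.25
position: [623.8, 166.9, 149.2]
ee_rot: [0.072, 0.997, 0.0, 0.0]
contact_force: [-1.2, 0.6, 5.1]
gripper_width: -0.0
grasp_force: 2.4
clock: 4.65
position: [624.0, 167.0, 145.2]
ee_rot: [0.072, 0.997, 0.0, 0.0]
contact_force: [-0.5, -0.0, 2.8]
gripper_width: -0.0
grasp_force: 1.4
```

```bash
python3 -m pendant '[[0,0,0.001,0,0,0,0],[0,0,0,0,0,0,0]]'; python3 -m pendant '[[0,0,0.0005,0,0,0,0],[0,0,0,0,0,0,0]]'
python3 - <<'E'
from h import *; from bench import arm
for n in("scene","top"):snap(arm,n,n+"1")
a=load("scene1")["image"][150:300,250:430];b=load("top1")["image"][130:230,180:300]
cv2.imwrite("pics/j1.png",np.hstack([cv2.resize(a,(480,400)),cv2.resize(b,(320,400))])[:,:,::-1])
E
```

```text
clock: 4.85
position: [624.0, 167.0, 144.3]
ee_rot: [0.072, 0.997, 0.0, 0.0]
contact_force: [-0.1, -0.5, 3.9]
gripper_width: -0.0
grasp_force: 1.5
clock: 5.05
position: [624.0, 167.0, 143.9]
ee_rot: [0.072, 0.997, 0.0, 0.0]
contact_force: [-0.1, 1.3, 3.2]
gripper_width: 0.1
grasp_force: 1.6
```

View pics/j1.png

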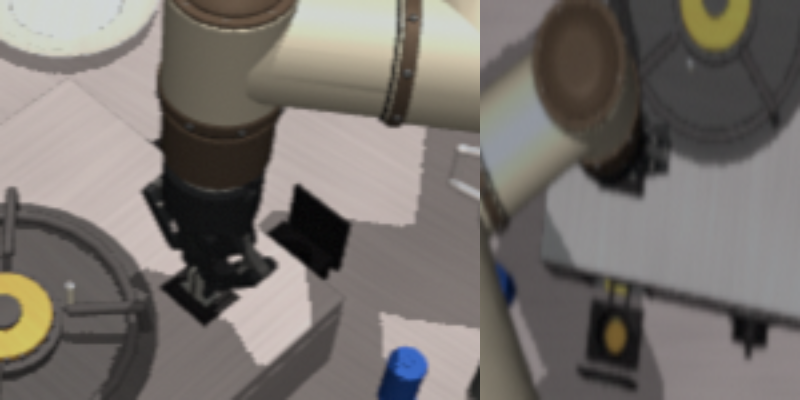

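The drawer has popped out. In the top-view half the orange well shows at (616,335), which is top-image pixel (231,214). Next I'll lift and go over to the cell.

```bash
python3 -m pendant '[[0,0,-0.01,0,0,0,0],[0,0,-0.03,0,0,0,0],[0,0,-0.03,0,0,0,0.0],[0,0,0,0,0,0,0.06]]'
python3 - <<'E'
from h import *; from bench import arm
t=load("top1");print("well",onz(t,(231,213.75),24),"deep est (505.5,184.8)")
print(delta(arm.read_state(),[480,335,214]))
E
```

```text
clock: 5.55
position: [626.0, 167.6, 219.1]
ee_rot: [0.072, 0.997, 0.002, 0.004]
contact_force: [-0.1, -0.6, 1.1]
gripper_width: 13.2
grasp_force: 0.0
well [502.60565742 182.89152854  24.        ] deep est (505.5,184.8)
(array([0.24, 0.47, 0.05]), array([168.6, 144.7,   5.1]))
```

```bash
python3 - <<'E'
from h import *; from bench import arm
snap(arm,"wrist","w2")
E
python3 -m pendant '[[0.015,0.022,-0.006,0,0,0,0.06],[0.015,0.022,-0.006,0,0,0,0.06],[0.015,0.022,-0.006,0,0,0,0.06],[0.015,0.022,-0.006,0,0,0,0.06],[0.015,0.022,-0.006,0,0,0,0.06],[0.015,0.022,-0.006,0,0,0,0.06],[0,0,0,0,0,0,0.06],[0,0,0,0,0,0,0.06]]'
python3 - <<'E'
from h import *; from bench import arm
d=snap(arm,"wrist","w3");print(d["xyz"])
w2=load("w2")
print(w2["xyz"])
X=[503,183,24],[495,383,60]
for n,c in(("w2",w2),("w3",d)):print(n,[np.round(proj(c,x)) for x in X])
def crop(c,x): 
    u,v=map(int,proj(c,x)); u=min(max(u,70),490);v=min(max(v,70),350); print(u-70,v-70); return cv2.resize(c["image"][v-70:v+70,u-70:u+70],(400,400),interpolation=cv2.INTER_CUBIC)
cv2.imwrite("pics/j2.png",np.hstack([crop(w2,X[0]),crop(d,X[0])])[:,:,::-1])
cv2.imwrite("pics/j3.png",np.hstack([crop(d,X[1])])[:,:,::-1])
E
```

```text
clock: 6.4
position: [553.0, 310.6, 248.8]
ee_rot: [0.072, 0.997, -0.001, -0.001]
contact_force: [0.4, -0.4, -0.3]
gripper_width: 60.2
grasp_force: 0.0
[481.68040854 321.64943013 367.17701493]
[553.4423345  178.17002388 336.83108304]
w2 [array([272.,  39.]), array([555., -29.])]
w3 [array([141., 150.]), array([351., 112.])]
202 0
71 79
280 42
```

View pics/j2.png

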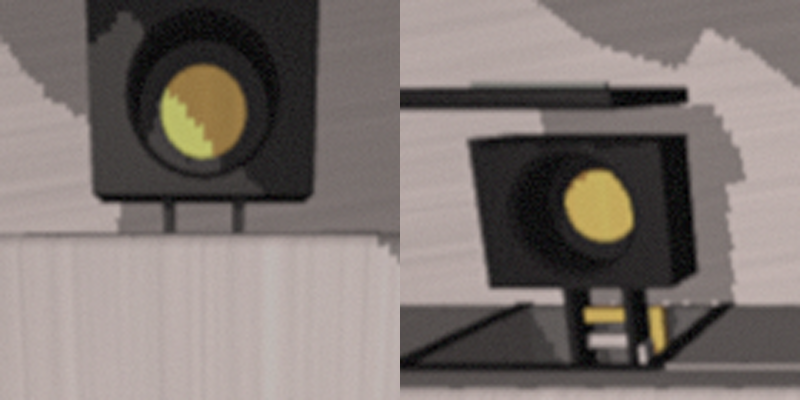

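View pics/j3.png

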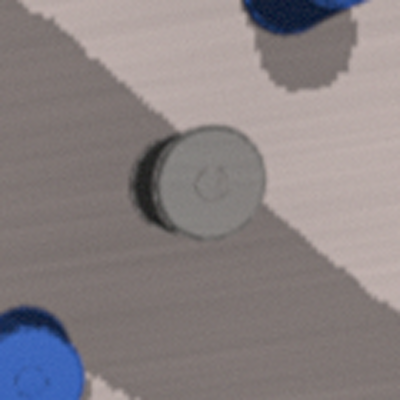

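The left half (w2) shows the well's contact disc at (203,111) and its rim centre at (203,93). The right half (w3) shows the disc at (199,205). The cell's top centre, with its nub, is at (211,183) in the third crop.

```bash
python3 - <<'E'
from h import *; from bench import arm
w2,w3,t0,s0=load("w2"),load("w3"),load("top0"),load("scene0");k=2.857
q=lambda u,v,a,b:((u+.5)/k-.5+a,(v+.5)/k-.5+b)
f2=q(203,111,202,0);f3=q(199,205,71,79)
print("floor tri",tri([w2,w3],[f2,f3]),onz(w2,f2,24),onz(w3,f3,24))
print("rim z50",onz(w2,q(203,93,202,0),50))
c3=q(211,183,280,42)
print("cell",tri([w3,t0,s0],[c3,(165.4,214.1),(437.5,283.1)]),tri([w3,t0],[c3,(165.4,214.1)]),onz(w3,c3,60))
st=arm.read_state();c=onz(w3,c3,61)
print(delta(st,[c[0],c[1],120]),delta(st,[503,184,150]))
E
```

```text
floor tri (array([503.31299281, 183.18401884,  26.92359799]), [np.float64(0.23098758118571558), np.float64(0.23098758118584167)]) [503.0493831  183.33881185  24.        ] [503.2967122 181.8736846  24.       ]
rim z50 [502.98981036 183.53973019  50.        ]
cell (array([492.99619649, 383.45188289,  68.17480995]), [np.float64(3.083995235796559), np.float64(2.908805629798188), np.float64(0.24075595789712664)]) (array([489.44320239, 370.11653457, 126.5126242 ]), [np.float64(2.095754485196752), np.float64(2.095754485196768)]) [490.21683366 385.84981289  60.        ]
(array([-0.09, -0.09,  0.01]), array([ 73.4,  65.8, 128.7])) (array([-0.09, -0.09,  0.01]), array([  31.7, -131.9,   98.7]))
```

```bash
python3 -m pendant '[[0.006,0.012,-0.0,0,0,0,0.065],[0.006,0.012,0.014,0,0,0,0.065],[0.006,0.012,0.014,0,0,0,0.065],[0.006,0.012,0.014,0,0,0,0.065],[0,0,0,0,0,0,0.065],[0,0,0,0,0,0,0.065]]'
python3 - <<'E'
from h import *; from bench import arm
d=snap(arm,"wrist","w4");w3,s0=load("w3"),load("scene0")
def circ(c,X=[490.2,385.8,60]):
    u,v=map(int,proj(c,X));g=cv2.cvtColor(c["image"],cv2.COLOR_RGB2GRAY)[v-40:v+40,u-40:u+40]
    g=cv2.resize(g,None,fx=4,fy=4,interpolation=cv2.INTER_CUBIC)
    dep=c["xyz"][2]-60;r=16.5*c["fx"]/dep*4
    h=cv2.HoughCircles(g,cv2.HOUGH_GRADIENT_ALT,1.5,50,param1=100,param2=.5,minRadius=int(r*.85),maxRadius=int(r*1.15))
    print((u,v),r,h); return None if h is None else ((h[0,0,0]+.5)/4-.5+u-40,(h[0,0,1]+.5)/4-.5+v-40)
a,b=circ(w3),circ(d)
print(a,b,d["xyz"])
for x,c in((a,w3),(b,d)):
    if x: print(onz(c,x,60))
if a and b: print(tri([w3,d],[a,b]),tri([w3,d,s0],[a,b,(437.5,283.1)]))
u,v=map(int,proj(d,[490.2,385.8,60]));print(u,v);cv2.imwrite("pics/w4c.png",cv2.resize(d["image"][max(0,v-70):v+70,u-70:u+70],(560,560))[:,:,::-1])
print(delta(arm.read_state(),[490.2,385.8,100]))
E
```

```text
clock: 7.05
position: [536.5, 361.8, 206.8]
ee_rot: [0.072, 0.997, -0.001, -0.0]
contact_force: [0.1, -0.0, 1.3]
gripper_width: 65.0
grasp_force: 0.0
(353, 105) 74.2827266489326 [[[166.5      162.        75.229225]]]
(299, 138) 86.06825764151225 [[[166.5     154.5      80.28756]
  [166.5     154.5      91.94857]]]
(np.float32(354.25), np.float32(105.125)) (np.float32(300.25), np.float32(136.25)) [465.08176955 372.87612475 325.11453651]
[489.81370495 386.49650398  60.        ]
[488.88381996 386.68021842  60.        ]
(array([489.52755508, 386.98698442,  56.94622295]), [np.float64(0.3959287721888698), np.float64(0.39592877218887934)]) (array([489.41209737, 385.10629487,  63.29610136]), [np.float64(0.7470024133773862), np.float64(1.6265779516364014), np.float64(2.13345585660533)])
299 138
(array([-0.03,  0.01,  0.05]), array([ 49.8,  17.2, 107.7]))
```

```bash
python3 -m pendant '[[0.017,0.006,0,0,0,0,0.065],[0.017,0.006,0,0,0,0,0.065],[0.0165,0.006,0,0,0,0,0.065],[0,0,0.02,0,0,0,0.065],[0,0,0.02,0,0,0,0.065],[0,0,0.02,0,0,0,0.065],[0,0,0.02,0,0,0,0.065],[0,0,0.02,0,0,0,0.065],[0,0,0,0,0,0,0.065],[0,0,0,0,0,0,0.065],[0,0,0,0,0,0,0.065]]'
python3 - <<'E'
from h import *; from bench import arm
print(delta(arm.read_state(),[489.5,386.4,54]))
E
```

```text
clock: 8.2
position: [489.7, 387.5, 109.5]
ee_rot: [0.072, 0.997, 0.001, 0.001]
contact_force: [-0.3, 0.3, -0.3]
gripper_width: 65.3
grasp_force: 0.0
(array([0.13, 0.1 , 0.06]), array([ 0.1, -1.1, 55.5]))
```

```bash
python3 -m pendant '[[0,-0.001,0.012,0,0,0,0.065],[0,0,0.012,0,0,0,0.065],[0,0,0.012,0,0,0,0.065],[0,0,0.012,0,0,0,0.065],[0,0,0.0075,0,0,0,0.065],[0,0,0,0,0,0,0.055],[0,0,0,0,0,0,0.05],[0,0,0,0,0,0,0.045],[0,0,0,0,0,0,0.04],[0,0,0,0,0,0,0.036],[0,0,0,0,0,0,0.034],[0,0,0,0,0,0,0.032]]'; python3 -m pendant '[[0,0,0,0,0,0,0.03],[0,0,0,0,0,0,0.025],[0,0,0,0,0,0,0.02],[0,0,0,0,0,0,0.02]]'
```

```text
clock: 9.4
position: [489.4, 385.6, 52.7]
ee_rot: [0.072, 0.997, 0.0, 0.0]
contact_force: [-0.2, -0.3, 2.4]
gripper_width: 32.5
grasp_force: 20.3
clock: 9.8
position: [489.5, 385.7, 52.9]
ee_rot: [0.072, 0.997, 0.0, 0.0]
contact_force: [-1.1, -0.4, 6.2]
gripper_width: 31.6
grasp_force: 59.2
```

```bash
python3 -m pendant '[[0,0,-0.01,0,0,0,0.02],[0,0,-0.02,0,0,0,0.02],[0,0,-0.03,0,0,0,0.02],[0,0,-0.03,0,0,0,0.02],[0,0,-0.02,0,0,0,0.02],[0,0,0,0,0,0,0.02]]'
python3 - <<'E'
from h import *; from bench import arm
print(delta(arm.read_state(),[503.1,183,160]))
E
```

```text
clock: 10.4
position: [490.6, 386.9, 165.8]
ee_rot: [0.072, 0.997, 0.003, 0.002]
contact_force: [0.4, 0.5, -0.9]
gripper_width: 31.5
grasp_force: 59.5
(array([0.34, 0.22, 0.04]), array([ -41.8, -199.9,    5.8]))
```

```bash
python3 -m pendant '[[-0.002,-0.01,0,0,0,0,0.02],[-0.005,-0.024,0,0,0,0,0.02],[-0.005,-0.024,0,0,0,0,0.02],[-0.005,-0.024,0,0,0,0,0.02],[-0.005,-0.024,0,0,0,0,0.02],[-0.005,-0.024,0,0,0,0,0.02],[-0.005,-0.024,0,0,0,0,0.02],[-0.005,-0.024,0,0,0,0,0.02],[-0.004,-0.016,0,0,0,0,0.02],[-0.001,-0.005,0,0,0,0,0.02],[0,0,0,0,0,0,0.02],[0,0,0,0,0,0,0.02]]'
python3 - <<'E'
from h import *; from bench import arm
print(delta(arm.read_state(),[503.1,183,110]))
snap(arm,"wrist","w5")
s=snap(arm,"scene","s5")
print(proj(s,[503,183,130]))
w=load("w5");print(proj(w,[503,183,160]),proj(w,[503,183,50]))
u,v=map(int,proj(s,[503,183,100]))
cv2.imwrite("pics/j5.png",np.hstack([cv2.resize(w["image"],(500,375)),cv2.resize(s["image"][v-50:v+75,u-50:u+50],(300,375),interpolation=cv2.INTER_CUBIC)])[:,:,::-1])
E
```

```text
clock: 11.6
position: [502.4, 183.0, 162.1]
ee_rot: [0.072, 0.997, 0.0, -0.0]
contact_force: [-0.1, 0.2, -1.7]
gripper_width: 31.3
grasp_force: 59.6
(array([ 0.  , -0.  ,  0.03]), array([-0.7,  0.1, 52.1]))
(np.float64(362.27756155318343), np.float64(224.5226133548087))
(np.float64(275.53593991884856), np.float64(299.35250105866646)) (np.float64(276.13451663345904), np.float64(214.99940067119587))
```

View pics/j5.png

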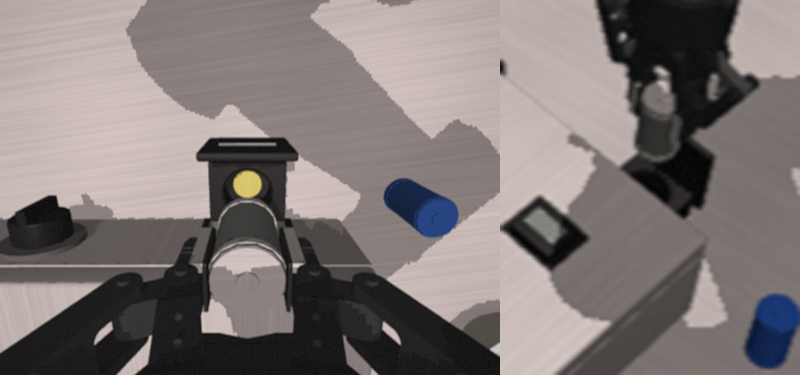

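In the wrist half, the nub is at (247,280) and the well disc at (247.5,184) when scaled to the full picture. The cell is held upright and lined up sideways. I'll check the offsets numerically.

```bash
python3 - <<'E'
from h import *
w=load("w5")
print("nub",onz(w,(276.6,313.6),170.8),"TCP 502.4 183.0")
hsv=cv2.cvtColor(w["image"],cv2.COLOR_RGB2HSV);m=cv2.inRange(hsv,(20,90,80),(35,255,255))
n,l,st,c=cv2.connectedComponentsWithStats(m);i=1+np.argmax(st[1:,4]);print(st[i],c[i])
x,y,ww,h,_=st[i]
print("disc",onz(w,(x+ww/2-.5,c[i][1]),24),onz(w,(x,y+h/2),24),onz(w,(x+ww,y+h/2),24),"top/bottom",onz(w,(x+ww/2,y),24),onz(w,(x+ww/2,y+h),24))
E
```

```text
nub [502.37790938 183.52331044 170.8       ] TCP 502.4 183.0
[261 191  33  31 800] [276.90875 206.18625]
disc [504.1789059  183.44684397  24.        ] [502.65370882 171.18583423  24.        ] [506.31393075 196.3986442   24.        ] top/bottom [492.31517794 185.5530868   24.        ] [516.9810404  181.98470409  24.        ]
```

```bash
python3 -m pendant '[[-0.0012,0,0.01,0,0,0,0.02],[0,0,0.015,0,0,0,0.02],[0,0,0.015,0,0,0,0.02],[0,0,0.01,0,0,0,0.02],[0,0,0.006,0,0,0,0.02],[0,0,0.003,0,0,0,0.02],[0,0,0,0,0,0,0.02]]'; python3 -m pendant '[[0,0,0.002,0,0,0,0.02],[0,0,0.002,0,0,0,0.02],[0,0,0.002,0,0,0,0.02],[0,0,0,0,0,0,0.02]]'
```

```text
clock: 12.4
position: [503.5, 182.5, 103.1]
ee_rot: [0.072, 0.997, -0.0, -0.0]
contact_force: [0.1, 0.1, -1.3]
gripper_width: 31.6
grasp_force: 59.6
clock: 12.8
position: [503.4, 182.3, 97.2]
ee_rot: [0.072, 0.997, -0.0, -0.0]
contact_force: [0.4, -0.5, -0.5]
gripper_width: 31.8
grasp_force: 59.6
```

```bash
python3 -m pendant '[[0,0.0006,0.003,0,0,0,0.02],[0,0,0.004,0,0,0,0.02],[0,0,0.004,0,0,0,0.02],[0,0,0.003,0,0,0,0.02],[0,0,0.002,0,0,0,0.02],[0,0,0,0,0,0,0.02]]'; python3 -m pendant '[[0,0,0.001,0,0,0,0.02],[0,0,0.001,0,0,0,0.02],[0,0,0,0,0,0,0.02]]'
```

```text
clock: 13.4
position: [503.4, 182.8, 80.9]
ee_rot: [0.072, 0.997, -0.0, -0.0]
contact_force: [-0.2, -0.2, -1.0]
gripper_width: 31.8
grasp_force: 59.6
clock: 13.7
position: [503.5, 183.0, 79.3]
ee_rot: [0.072, 0.997, 0.0, -0.0]
contact_force: [-0.7, -0.0, -1.1]
gripper_width: 31.5
grasp_force: 59.6
```

```bash
python3 -m pendant '[[0,0,0.001,0,0,0,0.02],[0,0,0.001,0,0,0,0.02],[0,0,0,0,0,0,0.02]]'; python3 -m pendant '[[0,0,0.0007,0,0,0,0.02],[0,0,0,0,0,0,0.02]]'
```

```text
clock: 14.0
position: [503.5, 182.9, 77.2]
ee_rot: [0.072, 0.997, -0.0, -0.0]
contact_force: [0.1, 0.9, -0.7]
gripper_width: 31.7
grasp_force: 59.6
clock: 14.2
position: [503.6, 183.0, 76.9]
ee_rot: [0.072, 0.997, 0.0, 0.0]
contact_force: [-0.4, -1.0, 1.0]
gripper_width: 31.5
grasp_force: 59.6
```

```bash
python3 -m pendant '[[0,0,0.0005,0,0,0,0.02],[0,0,0,0,0,0,0.02]]'; python3 -m pendant '[[0,0,0,0,0,0,0.033],[0,0,0,0,0,0,0.036],[0,0,0,0,0,0,0.042],[0,0,0,0,0,0,0.05],[0,0,0,0,0,0,0.055],[0,0,0,0,0,0,0.055]]'; python3 -m pendant '[[0,0,-0.004,0,0,0,0.055],[0,0,-0.01,0,0,0,0.055],[0,0,-0.02,0,0,0,0.055],[0,0,-0.03,0,0,0,0.055],[0,0,-0.03,0,0,0,0.055],[0,0,-0.01,0,0,0,0.055],[0,0,0,0,0,0,0.055]]'
python3 - <<'E'
from h import *; from bench import arm
w=snap(arm,"wrist","w6");s=snap(arm,"scene","s6")
u,v=map(int,proj(s,[503,183,84]))
cv2.imwrite("pics/j6.png",np.hstack([cv2.resize(w["image"],(500,375)),cv2.resize(s["image"][v-60:v+65,u-50:u+50],(300,375),interpolation=cv2.INTER_CUBIC)])[:,:,::-1])
print("expected nub px in w6",proj(w,[503.5,183.3,85.5]))
print(delta(arm.read_state(),[430,195,180]))
E
```

```text
clock: 14.4
position: [503.7, 183.0, 76.8]
ee_rot: [0.072, 0.997, 0.0, 0.0]
contact_force: [-1.9, -0.2, 5.3]
gripper_width: 31.5
grasp_force: 59.6
clock: 15.0
position: [503.6, 183.0, 76.0]
ee_rot: [0.072, 0.997, -0.0, -0.0]
contact_force: [0.5, -0.1, -0.3]
gripper_width: 55.3
grasp_force: 0.0
clock: 15.7
position: [504.3, 183.5, 182.4]
ee_rot: [0.072, 0.997, 0.002, 0.002]
contact_force: [-0.2, 0.7, 0.5]
gripper_width: 55.1
grasp_force: 0.0
expected nub px in w6 (np.float64(275.0123278876627), np.float64(219.51201255613873))
(array([-0.02, -0.07, -0.01]), array([73.9,  1.7, -0.5]))
```

View pics/j6.png

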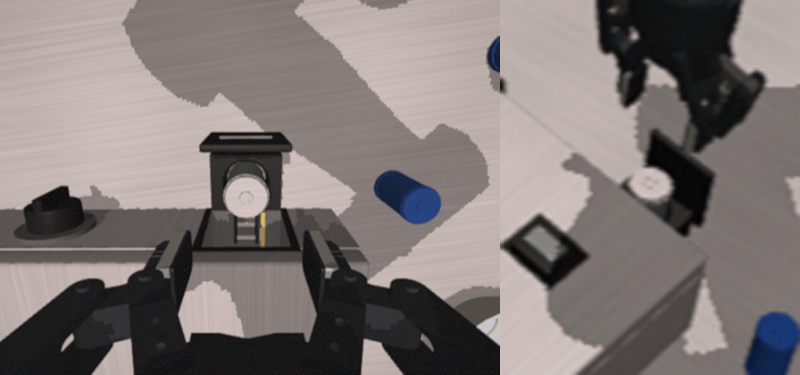

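The cell stands fully down in the well. The nub is at (246,197), or (275.5,220.6) in full pixels, against an expected (275,219.5), and floor contact was felt. The drawer is still out. Now I'll shut the fingers and go in front of the panel.

```bash
python3 -m pendant '[[0.025,0,0,0,0,0,0.02],[0.025,0.001,0,0,0,0,0],[0.022,0.001,0,0,0,0,0],[0,0,0,0,0,0,0],[0,0,0.02,0,0,0,0],[0,0,0.025,0,0,0,0],[0,0,0.025,0,0,0,0],[0,0,0.019,0,0,0,0],[0,0,0.006,0,0,0,0],[0,0,0,0,0,0,0],[0,0,0,0,0,0,0],[0,0,0,0,0,0,0]]'
python3 - <<'E'
from h import *; from bench import arm
print(delta(arm.read_state(),[464.4-11*.99,189+11*.144,86]))
E
```

```text
clock: 17.0
position: [433.3, 195.8, 86.0]
ee_rot: [0.072, 0.997, 0.001, 0.001]
contact_force: [-1.1, -0.7, 0.8]
gripper_width: 0.1
grasp_force: 0.0
(array([0.09, 0.08, 0.02]), array([-20.8,  -2.2,  -0. ]))
```

```bash
python3 -m pendant '[[-0.005,-0.002,0,0,0,0,0],[-0.005,0,0,0,0,0,0],[-0.004,0,0,0,0,0,0],[-0.002,0,0,0,0,0,0],[-0.001,0,0,0,0,0,0],[-0.001,0,0,0,0,0,0],[-0.001,0,0,0,0,0,0],[-0.001,0,0,0,0,0,0],[0,0,0,0,0,0,0]]'; python3 -m pendant '[[-0.001,0,0,0,0,0,0],[-0.001,0,0,0,0,0,0],[-0.001,0,0,0,0,0,0],[-0.001,0,0,0,0,0,0],[0,0,0,0,0,0,0]]'
```

```text
clock: 17.9
position: [452.2, 190.5, 85.1]
ee_rot: [0.072, 0.997, -0.0, 0.0]
contact_force: [0.3, -0.2, 0.3]
gripper_width: 0.1
grasp_force: 0.0
clock: 18.4
position: [455.9, 189.9, 85.1]
ee_rot: [0.072, 0.997, -0.0, -0.0]
contact_force: [-3.1, 1.0, 1.7]
gripper_width: 0.2
grasp_force: 1.8
```

```bash
R='x'; python3 -m pendant '[[-0.002,0,0,0,0,0,0],[-0.002,0,0,0,0,0,0],[-0.002,0,0,0,0,0,0],[-0.002,0,0,0,0,0,0],[-0.002,0,0,0,0,0,0],[-0.002,0,0,0,0,0,0],[-0.002,0,0,0,0,0,0],[-0.002,0,0,0,0,0,0],[-0.002,0,0,0,0,0,0],[-0.002,0,0,0,0,0,0]]'; python3 -m pendant '[[-0.002,0,0,0,0,0,0],[-0.002,0,0,0,0,0,0],[-0.002,0,0,0,0,0,0],[-0.002,0,0,0,0,0,0],[-0.002,0,0,0,0,0,0],[-0.002,0,0,0,0,0,0],[-0.002,0,0,0,0,0,0],[-0.002,0,0,0,0,0,0],[-0.002,0,0,0,0,0,0],[-0.002,0,0,0,0,0,0]]'
```

```text
clock: 19.4
position: [476.0, 187.0, 85.1]
ee_rot: [0.072, 0.997, -0.0, -0.0]
contact_force: [-3.9, 2.5, 2.9]
gripper_width: -0.0
grasp_force: 2.4
clock: 20.4
position: [495.5, 184.1, 85.1]
ee_rot: [0.072, 0.997, -0.0, -0.0]
contact_force: [-5.3, 2.7, 3.3]
gripper_width: 0.1
grasp_force: 2.9
```

```bash
python3 -m pendant '[[-0.002,0,0,0,0,0,0],[-0.002,0,0,0,0,0,0],[-0.002,0,0,0,0,0,0],[-0.002,0,0,0,0,0,0],[-0.002,0,0,0,0,0,0],[-0.002,0,0,0,0,0,0],[-0.001,0,0,0,0,0,0],[-0.001,0,0,0,0,0,0],[-0.001,0,0,0,0,0,0],[-0.001,0,0,0,0,0,0],[-0.001,0,0,0,0,0,0]]'; python3 -m pendant '[[-0.001,0,0,0,0,0,0],[-0.001,0,0,0,0,0,0],[-0.0005,0,0,0,0,0,0],[-0.0005,0,0,0,0,0,0]]'; python3 -m pendant '[[-0.0005,0,0,0,0,0,0],[-0.0005,0,0,0,0,0,0],[-0.0005,0,0,0,0,0,0]]'
```

```text
clock: 21.5
position: [512.0, 181.8, 85.1]
ee_rot: [0.072, 0.997, -0.0, -0.001]
contact_force: [-6.9, 3.4, 4.5]
gripper_width: -0.1
grasp_force: 3.5
clock: 21.9
position: [514.8, 181.3, 85.1]
ee_rot: [0.072, 0.997, -0.0, -0.001]
contact_force: [-8.4, 4.8, 5.0]
gripper_width: 0.1
grasp_force: 4.2
clock: 22.2
position: [515.4, 181.2, 85.1]
ee_rot: [0.072, 0.997, -0.0, -0.001]
contact_force: [-10.2, 4.7, 6.6]
gripper_width: -0.1
grasp_force: 5.6
```

```bash
python3 -m pendant '[[0,0.0003,-0.0005,0,0,0,0],[0,0,0,0,0,0,0]]'; python3 -m pendant '[[-0.0005,0,0,0,0,0,0],[0,0,0,0,0,0,0]]'
```

```text
clock: 22.4
position: [515.4, 181.2, 85.2]
ee_rot: [0.072, 0.997, -0.0, -0.002]
contact_force: [-9.6, 4.0, 2.8]
gripper_width: -0.1
grasp_force: 4.6
clock: 22.6
position: [515.6, 181.2, 85.1]
ee_rot: [0.072, 0.997, -0.001, -0.002]
contact_force: [-9.7, 5.0, 5.0]
gripper_width: -0.5
grasp_force: 5.2
```

```bash
python3 -m pendant '[[-0.0005,0.0003,-0.0005,0,0,0,0],[0,0,0,0,0,0,0]]'; python3 -m pendant '[[-0.0005,0.0003,-0.0005,0,0,0,0],[0,0,0,0,0,0,0]]';  python3 -m pendant '[[-0.0004,0.0002,-0.0004,0,0,0,0],[0,0,0,0,0,0,0]]'
```

```text
clock: 22.8
position: [515.6, 181.2, 85.2]
ee_rot: [0.072, 0.997, -0.001, -0.003]
contact_force: [-10.2, 4.5, 2.2]
gripper_width: 0.2
grasp_force: 5.4
clock: 23.0
position: [515.7, 181.2, 85.2]
ee_rot: [0.073, 0.997, -0.001, -0.003]
contact_force: [-9.3, 5.1, 1.6]
gripper_width: -0.2
grasp_force: 5.5
clock: 23.2
position: [515.7, 181.2, 85.2]
ee_rot: [0.073, 0.997, -0.001, -0.004]
contact_force: [-11.4, 5.3, -0.2]
gripper_width: 0.0
grasp_force: 5.5
```

```bash
python3 -m pendant '[[0,0,0,0,0,0,0],[0,0,0,0,0,0,0],[0,0,0,0,0,0,0]]'; python3 - <<'E'
from h import *; from bench import arm
s=arm.read_state();T=R.from_quat(s["ee_rot"])
print("F tool",T.inv().apply(s["contact_force"]),"torque",s["wrist_torque"],s["joint_efforts"],s["joints"])
print(delta(s,[515.7,181.2,85.2]))
f=np.array(s["contact_force"]);m=np.array(s["wrist_torque"]);print("lever (about wrist) perp to F:",np.cross(f,m)/f.dot(f)*1000)
E
```

```text
clock: 23.5
position: [515.7, 181.2, 85.2]
ee_rot: [0.073, 0.997, -0.001, -0.004]
contact_force: [-10.1, 5.2, 0.5]
gripper_width: 0.1
grasp_force: 5.5
F tool [10.77685419  3.70649188 -0.41538111] torque [1.38763644 2.72382237 0.03232698] [ -4.59099054 -37.16124058  16.68197036   5.52853435   1.43342748
  -0.04710437] [ 0.6332214   0.44309952 -0.39173133 -0.00366376 -0.74321642 -2.34665195]
(array([-0.19, -0.4 , -0.05]), array([0., 0., 0.]))
lever (about wrist) perp to F: [  -8.69921681    7.61028926 -267.81734006]
```

```bash
python3 -m pendant '[[-0.0005,0,0,0,0,0,0],[0,0,0,0,0,0,0]]'; python3 -m pendant '[[-0.0005,0,0,0,0,0,0],[0,0,0,0,0,0,0]]'
```

```text
clock: 23.7
position: [516.1, 181.1, 85.2]
ee_rot: [0.073, 0.997, -0.001, -0.004]
contact_force: [-11.0, 5.1, 0.2]
gripper_width: -0.1
grasp_force: 5.7
clock: 23.9
position: [516.5, 181.0, 85.2]
ee_rot: [0.073, 0.997, -0.001, -0.004]
contact_force: [-11.1, 5.1, 1.0]
gripper_width: 0.2
grasp_force: 5.9
```

```bash
python3 -m pendant '[[-0.0005,0,0,0,0,0,0],[0,0,0,0,0,0,0]]'; python3 -m pendant '[[-0.0005,0,0,0,0,0,0],[0,0,0,0,0,0,0]]'; python3 -m pendant '[[-0.0003,0,0,0,0,0,0],[0,0,0,0,0,0,0]]'
```

```text
clock: 24.1
position: [516.9, 181.0, 85.2]
ee_rot: [0.073, 0.997, -0.001, -0.004]
contact_force: [-11.7, 5.7, 1.2]
gripper_width: -0.2
grasp_force: 6.1
clock: 24.3
position: [517.3, 180.9, 85.2]
ee_rot: [0.073, 0.997, -0.001, -0.004]
contact_force: [-11.0, 5.4, 1.7]
gripper_width: -0.3
grasp_force: 6.3
clock: 24.5
position: [517.5, 180.9, 85.2]
ee_rot: [0.073, 0.997, -0.001, -0.004]
contact_force: [-12.1, 5.8, 1.3]
gripper_width: 0.1
grasp_force: 6.5
```

```bash
python3 -m pendant '[[-0.0004,0,0,0,0,0,0],[0,0,0,0,0,0,0]]'; python3 -m pendant '[[-0.0004,0,0,0,0,0,0],[0,0,0,0,0,0,0]]'; python3 -m pendant '[[-0.0004,0,0,0,0,0,0],[0,0,0,0,0,0,0]]'; python3 -m pendant '[[-0.0004,0,0,0,0,0,0],[0,0,0,0,0,0,0]]'
```

```text
clock: 24.7
position: [517.9, 180.8, 85.2]
ee_rot: [0.073, 0.997, -0.001, -0.004]
contact_force: [-11.2, 5.0, 0.4]
gripper_width: 0.1
grasp_force: 5.9
clock: 24.9
position: [519.3, 180.7, 85.2]
ee_rot: [0.073, 0.997, -0.001, -0.003]
contact_force: [-8.2, 3.2, -0.9]
gripper_width: 0.0
grasp_force: 4.1
clock: 25.1
position: [520.2, 180.6, 85.2]
ee_rot: [0.073, 0.997, -0.001, -0.003]
contact_force: [-7.1, 2.6, -2.0]
gripper_width: -0.0
grasp_force: 3.4
clock: 25.3
position: [520.4, 180.5, 85.2]
ee_rot: [0.073, 0.997, -0.001, -0.003]
contact_force: [-7.5, 4.0, -2.4]
gripper_width: 0.1
grasp_force: 4.0
```

```bash
python3 -m pendant '[[-0.0004,0,0,0,0,0,0],[0,0,0,0,0,0,0]]'; python3 -m pendant '[[-0.0004,0,0,0,0,0,0],[0,0,0,0,0,0,0]]'; python3 -m pendant '[[-0.0003,0,0,0,0,0,0],[0,0,0,0,0,0,0]]'
```

```text
clock: 25.5
position: [520.5, 180.5, 85.3]
ee_rot: [0.073, 0.997, -0.001, -0.003]
contact_force: [-7.7, 4.7, -0.4]
gripper_width: 0.2
grasp_force: 4.6
clock: 25.7
position: [520.5, 180.5, 85.2]
ee_rot: [0.073, 0.997, -0.001, -0.004]
contact_force: [-9.3, 5.4, -0.3]
gripper_width: 0.2
grasp_force: 5.3
clock: 25.9
position: [520.5, 180.5, 85.2]
ee_rot: [0.073, 0.997, -0.001, -0.004]
contact_force: [-11.2, 5.6, 0.8]
gripper_width: -0.0
grasp_force: 5.7
```

```bash
python3 -m pendant '[[-0.0004,0,0,0,0,0,0],[0,0,0,0,0,0,0]]'; python3 -m pendant '[[-0.0003,0.0002,0,0,0,0,0],[0,0,0,0,0,0,0]]'; python3 -m pendant '[[-0.0002,0.0002,0,0,0,0,0],[0,0,0,0,0,0,0]]'
```

```text
clock: 26.1
position: [520.6, 180.4, 85.3]
ee_rot: [0.073, 0.997, -0.001, -0.004]
contact_force: [-11.7, 5.5, 1.9]
gripper_width: 0.2
grasp_force: 6.4
clock: 26.3
position: [520.6, 180.5, 85.2]
ee_rot: [0.073, 0.997, -0.002, -0.004]
contact_force: [-12.3, 5.9, 2.0]
gripper_width: 0.5
grasp_force: 6.7
clock: 26.5
position: [520.6, 180.5, 85.2]
ee_rot: [0.073, 0.997, -0.002, -0.005]
contact_force: [-13.1, 5.6, 2.4]
gripper_width: 0.1
grasp_force: 7.0
```

```bash
python3 -m pendant '[[-0.0003,0,0,0,0,0,0],[0,0,0,0,0,0,0]]'; python3 -m pendant '[[-0.0003,0,-0.0001,0,0,0,0],[0,0,0,0,0,0,0],[0,0,0,0,0,0,0]]'
```

```text
clock: 26.7
position: [520.7, 180.4, 85.2]
ee_rot: [0.073, 0.997, -0.002, -0.005]
contact_force: [-14.5, 6.4, 3.5]
gripper_width: -0.1
grasp_force: 7.4
clock: 27.0
position: [520.7, 180.4, 85.3]
ee_rot: [0.073, 0.997, -0.002, -0.005]
contact_force: [-14.9, 6.1, 3.2]
gripper_width: -0.1
grasp_force: 7.8
```

```bash
python3 -m pendant '[[0.001,0,0,0,0,0,0],[0.001,0,0,0,0,0,0],[0.001,0,0,0,0,0,0],[0.001,0,0,0,0,0,0],[0,0,0,0,0,0,0]]'; python3 -m pendant '[[0.001,0,0,0,0,0,0],[0.001,0,0,0,0,0,0],[0.001,0,0,0,0,0,0],[0,0,0,0,0,0,0]]';python3 -m pendant '[[0.001,0,0,0,0,0,0],[0.001,0,0,0,0,0,0],[0.001,0,0,0,0,0,0],[0,0,0,0,0,0,0]]';python3 -m pendant '[[0.001,0,0,0,0,0,0],[0.001,0,0,0,0,0,0],[0.001,0,0,0,0,0,0],[0,0,0,0,0,0,0]]'
```

```text
clock: 27.5
position: [519.0, 180.8, 85.2]
ee_rot: [0.073, 0.997, -0.001, -0.003]
contact_force: [-6.7, 2.2, -2.4]
gripper_width: 0.1
grasp_force: 3.4
clock: 27.9
position: [517.8, 181.5, 86.4]
ee_rot: [0.072, 0.997, -0.001, -0.001]
contact_force: [-3.9, 0.7, -2.0]
gripper_width: 0.1
grasp_force: 1.9
clock: 28.3
position: [516.9, 183.5, 88.1]
ee_rot: [0.072, 0.997, 0.001, 0.002]
contact_force: [-0.0, -0.6, 0.1]
gripper_width: -0.2
grasp_force: 0.0
clock: 28.7
position: [512.6, 183.2, 87.2]
ee_rot: [0.072, 0.997, 0.0, 0.0]
contact_force: [0.5, 0.1, -0.5]
gripper_width: 0.4
grasp_force: 0.0
```

Contact is lost and the drawer doesn't follow, so it has latched. I'll retreat and check numerically.

```bash
python3 -m pendant '[[0.02,0,0,0,0,0,0],[0.03,0,0,0,0,0,0],[0.03,0,0,0,0,0,0],[0,0,-0.03,0,0,0,0],[0,0,-0.04,0,0,0,0],[0,0,-0.04,0,0,0,0],[0.0,-0.04,-0.02,0,0,0,0],[0,-0.04,0,0,0,0,0],[0,-0.04,0,0,0,0,0],[0,-0.04,0,0,0,0,0],[0,-0.04,0,0,0,0,0],[0,0,0,0,0,0,0]]'
python3 - <<'E'
from h import *; from bench import arm
t0=load("top0");t1=load("top1");t=snap(arm,"top","t9");s=snap(arm,"scene","s9")
g=lambda d:cv2.cvtColor(d["image"],cv2.COLOR_RGB2GRAY).astype(int)
u,v=map(int,proj(t,[503,183,60]));print(u,v)
for n,d in(("start",t0),("out",t1),("now",t)): print(n,[int(x) for x in g(d)[v-10:v+14:2,u-6:u+6].mean(1)])
s0=load("scene0");D=abs(g(s)-g(s0))>40
n,l,st,c=cv2.connectedComponentsWithStats(D.astype(np.uint8));print([list(map(int,x)) for x in st[1:] if x[4]>25])
E
```

```text
clock: 29.9
position: [403.1, -6.4, 217.1]
ee_rot: [0.075, 0.997, -0.0, -0.0]
contact_force: [-0.0, 0.2, 0.5]
gripper_width: 0.1
grasp_force: 0.0
229 212
start [30, 39, 106, 135, 136, 135, 135, 136, 137, 137, 137, 136]
out [84, 72, 36, 20, 39, 59, 63, 54, 25, 34, 64, 34]
now [28, 28, 67, 85, 86, 85, 85, 86, 87, 87, 87, 86]
[[173, 0, 50, 25, 489], [396, 0, 6, 10, 38], [388, 0, 60, 67, 2477], [327, 11, 12, 7, 55], [310, 15, 76, 39, 1367], [303, 50, 92, 99, 3420], [450, 52, 18, 9, 57], [445, 58, 22, 14, 211], [405, 64, 25, 9, 68], [433, 67, 36, 23, 305], [349, 75, 108, 203, 5860], [460, 90, 7, 13, 33], [161, 101, 194, 123, 6496], [398, 100, 19, 10, 116], [366, 113, 8, 17, 83], [362, 126, 11, 16, 102], [362, 144, 51, 28, 803], [423, 284, 22, 28, 324]]
```

```bash
python3 -c "
from bench import arm
print(arm.job_done())"
```

```text
the job is handed in; nothing more can be done
None
```

The job is handed in at about 30 s: the drawer popped, the D cell stands fully down with its nub up, and the drawer clicked and stayed shut at no more than about 17 N of measured push. I viewed 11 pictures, one over the limit of 10.

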